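# Clamp the stain bottle in the sliding bottle holder

### The arm

A 6-joint arm with a two-finger parallel gripper is mounted at the origin on a cart in front of the work surface, level with it; the furniture and walls round the work are solid. World frame = base frame: x ahead of the robot, y to its left, z up, the work surface at z = 0. Lengths are in m, angles in rad, forces in N, time in s.
With the tool pointing down it reaches from about 0.25 to 0.725 m from the base axis. Payload 4 kg.
Tool frame: the origin (TCP) lies midway between the tips of the shut fingers; the grasp point (between the pads) lies bot.grasp_offset behind it (bot.grasp_offset is the distance from the TCP to the grasp point, in m); z points along the fingers, y is the line along which they close (so a half turn about z gives the same grasp; the last joint's range is limited). The gripper opens to 85 mm and grips with 20 to 120 N. Pads are 22 mm wide; open, the fingers measure 114 mm over their backs; the gripper's body (76 mm by 85 mm) begins 54 mm behind the grasp point. The pads swing forward as they close: fully open they stand 13 mm farther back than shut.
Start: joints at [1.116, 0.241, 0.005, 1.335, 0, 1.571], TCP at [0.22, 0.449, 0.231] pointing down, gripper open.
Joint ranges: [-2.72, 2.72], [-1.05, 1.87], [-1.09, 1.28], [-1.99, 2.15], [-1.42, 1.44], [-3.14, 3.14]. Speed limits (rad/s): [2.79, 2.79, 3.14, 3.14, 3.14, 3.14].

### API

Orientations are given as a unit quaternion [x, y, z, w].
In Python, from rig import bot gives the robot as it stands. The module is installed in compiled form; this text tells all that it offers.
- The arm moves only by the tool servo_tool, never from a script. Its argument "deltas" is a list of rows, each a list of 7 numbers: the shift along the tool's x, y, z in a scale on which 1.0 is 0.75 m, then the turn, a rotation vector about the tool's x, y, z in shares of 360 degrees (1.0 is 360 degrees), then the finger opening in m, from 0 to 0.0854. A call has 1 to 20 rows; each row is the pose to reach, as a shift and turn from the pose commanded when the call began, along the tool's axes at that moment; what a row does not reach only later rows make up. A row lasts 1/8 s, in which the tool goes at most 62.5 mm and 10.7 degrees, less where a joint would pass 70% of its speed; a pose out of reach is approached as far as the arm can. No shift or turn number may pass 1 either way. A call with a gripper value outside its range is refused whole. The fingers move at their own pace and stop on an object; the grip force is fixed at half the most. Time passes only in rows, so rows that repeat a pose let the fingers close. It gives the time, the measured TCP pose, the force, the opening and the grip force at its end, in the units of the state.
- bot.state(): the state, without advancing time (a new reading comes with each control period).
- bot.read_camera(name): name is "scene" or "top" or "wrist"; returns a dict with "frame" (420x560x3 uint8, blue, green, red), "fx", "fy", "cx", "cy" (pixels), "D" ([k1, k2, p1, p2, k3] as OpenCV has them; the pictures are not rectified), "world_to_cam" (4x4, takes a point from world to camera coordinates). Camera axes: x right, y down, z forward; pixel columns grow to the right and rows downward; lengths in m; the calibration is good to about 2 mm. A picture is of the moment at which its call begins. There is no depth.
- bot.hand_in(): hands the job in; it is judged then, once.
The state is a dict: "time": time; "qpos": joint angles; "qvel": joint speeds; "joint_torque": joint torques, N m; "eef_pos": TCP position; "eef_rot": TCP orientation; "wrist_force": force on the tool from outside, world axes, zero at the start; "wrist_torque": the same for the moment, N m; "opening": finger opening in m; "gripper_force": force on a finger pad.
Only numpy, scipy, OpenCV 4.12 (cv2) and the standard library are available. Lean on these libraries where they do the work, as an engineer would, in place of code of your own. Each camera call takes 0.05 s, during which the arm holds its last target. There are 200 camera calls.

### The job

The brown stain bottle has to be held for opening. Slide the blue carriage of the bottle holder along its base until the bottle is snug between the two rubber jaws, then turn the black clamp knob clockwise as far as it goes to lock the carriage there. Keep the bottle standing, and leave the timer and the specimen pot where they are.

Things in the scene. Friction and masses are not known exactly. Their poses are not given: they have to be found in the camera images.
- holder: bottle holder, fixed to the worktop: grey base plate 80 (x) x 260 (y) x 12 mm high, origin at the centre of its underside. The fixed jaw, 50 mm tall above the plate, stands at the -y end; its rubber face looks to +y and lies at y = -0.102, with a side cheek at x = -0.029 and +0.029 reaching 12 mm past it. The blue carriage stands on the +y half and slides along y
- seat (a point): point on the plate's top (12 mm above the worktop) where the bottle's axis stands when it touches the fixed jaw: 18 mm in front of the jaw's face, in the middle of the width; same axes as the holder
- carriage (a joint): slide of the blue carriage (block 56 x 50 mm, top 65 mm above the worktop) in m: 0 = fully back at +y, grows towards the fixed jaw at the holder's -y; about 0.070 when the bottle is snug between both jaws; 0.088 is the mechanical end. Loose it slides with about 1.5 N; with the knob locked it does not slide
- jaw_face (a point): centre of the carriage's rubber jaw face (50 mm wide, 42 mm tall), which looks to the holder's -y, 39 mm above the worktop. It lies 70 mm ahead (-y) of the knob's axis
- clamp_knob (a joint): angle of the clamp knob in rad, grows clockwise seen from above. 0 = loose: bar across the holder, its white line to the holder's +x, at the white dot. It begins to grip at about 0.7 and stops at 1.5 = locked: bar along the holder, white line towards the bottle, at the green dot. It turns with 0.1 to 0.15 N m and stays where it is left
- knob_grip (a point): grip point of the clamp knob, on its upright axis, 100 mm above the worktop; turns with the knob, x along the bar. The black bar is 40 mm long, 14 mm thick, 31 mm tall, from 76 to 107 mm above the worktop; under it lies a 30 mm disc (keep fingertips above 78 mm). The carriage can be moved by the knob
- bottle: brown glass stain bottle with black cap, 36 mm diameter, 85 mm tall, about 0.12 kg, loose, standing upright on the holder's plate between the jaws, 2 to 14 mm in front of the fixed jaw and at most 5 mm off the middle. Origin at the centre of its underside
- timer: square light grey bench timer, 62 x 62 x 17 mm, lying loose on the worktop to the right of the holder; bystander. Origin at the centre of its underside
- pot: specimen pot with yellow-orange lid, 62 mm diameter, 62 mm tall, loose at the left; bystander. Origin at the centre of its underside
Things that resemble listed ones, but are neither listed nor needed, are in the scene too. There is more than one size of the bottle; the job needs the middle-sized.

How it is judged:
On the way, in this order (a step that is already met when the one before it is completed fails the run):
1. the bottle is snug between the two jaws (value of joint carriage above 0.0675 m and y of bottle in the frame of seat below 0.003 m), for 0.2 s.
2. the clamp knob is turned clockwise to its locked end (value of joint clamp_knob above 1.2 rad), for 0.2 s.
At the end, for the whole second after the job is handed in: The bottle stands upright on the plate (within 0.08 rad, not lifted by 5 mm) and at rest, its axis within 3 mm along the holder and 10 mm across it of the seat; the carriage is up against it (joint above 0.0675 m, no more than about 2.5 mm of gap in all); the clamp knob is locked (above 1.2 rad) (all of step 1 and value of joint clamp_knob above 1.2 rad and y of bottle in the frame of seat above -0.003 m and x of bottle in the frame of seat between -0.01 and 0.01 m and z of bottle in the frame of seat below 0.005 m and angle between bottle's own z axis and vertical below 0.08 rad and linear speed of bottle below 0.02 m/s); the robot touches nothing.
It fails at once if the bottle is tipped over (angle between bottle's own z axis and vertical above 0.4 rad).
It fails at once if the timer is pushed out of its place (more than 3 cm) (distance of timer from where it was at the start of the episode above 0.03 m).
It fails at once if the specimen pot is pushed out of its place (more than 3 cm) (distance of pot from where it was at the start of the episode above 0.03 m).
It also fails if it takes over 38 s, if anything falls off the work surface, if the arm or the gripper's body presses on something with over 40 N, if the wrist force passes 120 N, or if a joint passes its speed limit or range.

## Working session

There is one attempt and no reset: what is moved stays moved. The work goes in short steps, Python scripts to look and compute and a tool call to move; the robot and the scene stay as the last step left them, time stands still between calls to the robot, and variables do not carry over. Pictures are saved under pics/ and viewed, at most 10 in all, crops included, and the job is handed in when it is done.

Besides the shell and the picture viewer there is one more tool, called after "Call:" in YAML: its name, and indented under it one key for each argument. servo_tool: Moves the arm, as the interface text tells. Its arguments: {"type":"object","properties":{"deltas":{"type":"array","items":{"type":"array","items":{"type":"number"}}}},"required":["deltas"]}

```bash
mkdir -p pics
cat > h.py <<'E'
import cv2, numpy as np
from rig import bot
def cam(n,save=None):
    c=bot.read_camera(n)
    if save: cv2.imwrite('pics/'+save,c['frame'])
    c['K']=np.array([[c['fx'],0,c['cx']],[0,c['fy'],c['cy']],[0,0,1.]]); c['D']=np.array(c['D'],float); c['T']=np.array(c['world_to_cam']); return c
def ray(c,p):
    u=cv2.undistortPoints(np.array([[p]],float),c['K'],c['D'])[0,0]
    R,t=c['T'][:3,:3],c['T'][:3,3]
    d=R.T@np.array([u[0],u[1],1]); return -R.T@t,d/np.linalg.norm(d)
def onz(c,p,z):
    o,d=ray(c,p); return o+d*(z-o[2])/d[2]
def tri(c1,p1,c2,p2):
    o1,d1=ray(c1,p1);o2,d2=ray(c2,p2)
    s=np.linalg.lstsq(np.c_[d1,-d2],o2-o1,rcond=None)[0]
    a,b=o1+s[0]*d1,o2+s[1]*d2
    return (a+b)/2,np.linalg.norm(a-b)
def proj(c,P):
    r=cv2.Rodrigues(c['T'][:3,:3])[0]
    return cv2.projectPoints(np.array(P,float).reshape(-1,1,3),r,c['T'][:3,3],c['K'],c['D'])[0][:,0]
E
python3 - <<'E'
from h import *
for n in('scene','top'): 
    c=cam(n,n+'.png'); print(n,c['fx'],np.linalg.inv(c['T'])[:3,3].round(3))
s=bot.state();print(s['eef_pos'],s['eef_rot'],s['time'],bot.grasp_offset)
E
```

```text
scene 406.524385880302 [ 0.119 -0.641  0.673]
top 392.85019879390364 [0.385 0.028 1.112]
[0.21938844 0.44868037 0.23049334] [ 2.25441365e-01  9.74256280e-01 -9.19420195e-04 -2.15579872e-04] 0.1 0.0187
```

View pics/scene.png

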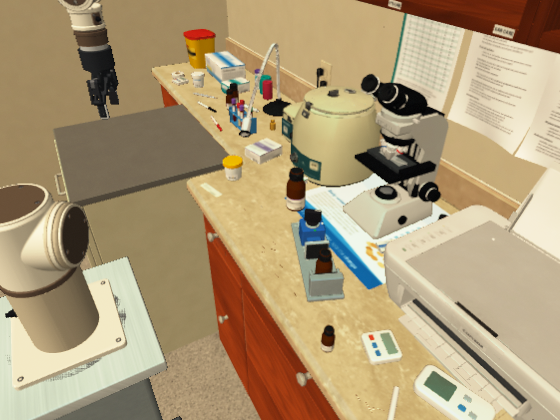

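View pics/top.png

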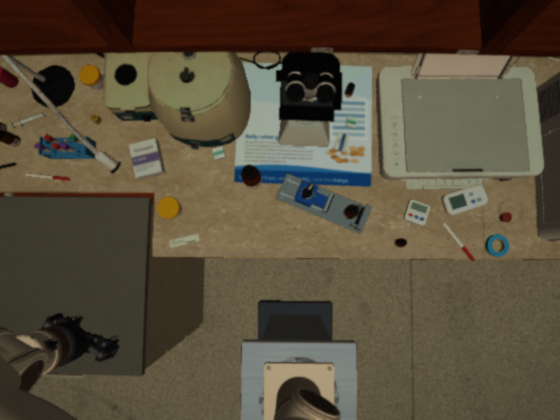

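Candidates for the bottle:
- Large bottle: scene (296,190), top (251,175).
- Middle bottle, between the jaws: scene (324,262), top (352,212).
- Small bottle: scene (328,338), top (401,242).

I choose the middle one, in the holder. The knob is at scene (313,215), top (307,191). The microscope's black parts could be mistaken for the knob. The timer is at top (418,211), with a lookalike at (465,200). The pot is at top (168,207). Next, one close crop of the holder.

Run:
```python
import cv2,numpy as np
t=cv2.imread('pics/top.png')[165:240,265:385]; s=cv2.imread('pics/scene.png')[195:310,280:360]
a=cv2.resize(t,None,fx=4,fy=4,interpolation=3); a=cv2.convertScaleAbs(a,alpha=1.6)
b=cv2.resize(s,None,fx=4,fy=4,interpolation=3)
o=np.zeros((460,800,3),np.uint8);o[:300,:480]=a;o[:460,480:800]=b
cv2.imwrite('pics/crop1.png',o)
```

```text
(no output)
```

View pics/crop1.png

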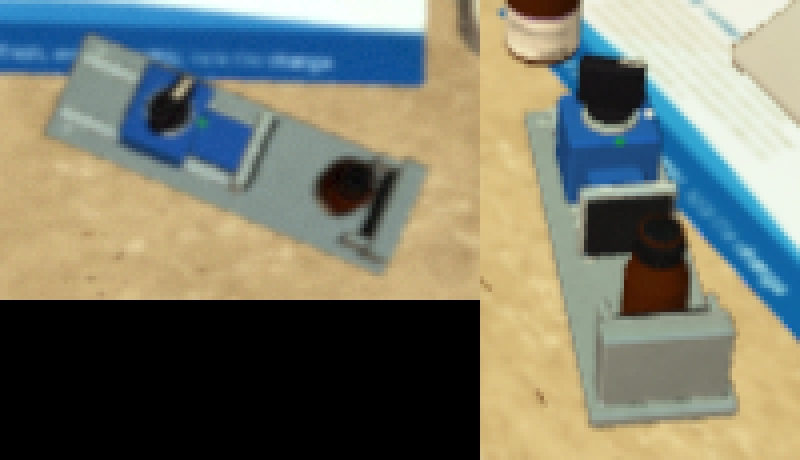

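The crop confirms it. The bottle stands at crop (345,185), right by the fixed jaw. The knob bar is at (170,103) with its white line to holder +x. The plate corners are at crop (88,36), (428,168), (382,272) and (45,132).

Run:
```python
from h import *
ct=cam('top');cs=cam('scene')
T=lambda x,y:((x-1.5)/4+265,(y-1.5)/4+165); S=lambda x,y:((x-481.5)/4+280,(y-1.5)/4+195)
co=[onz(ct,T(*p),.012) for p in[(88,36),(428,168),(382,272),(45,132)]]
for c in co: print(c.round(4))
C=np.mean(co,0);d=(co[1]+co[2]-co[0]-co[3]);print('C',C,'-y dir',d/np.linalg.norm(d),np.linalg.norm(d)/2, np.linalg.norm(co[0]-co[3]))
for n,a,b in[('farleft',(45,132),(529,112)),('nearleft',(382,272),(590,424)),('nearright',(428,168),(735,408)),('green',(203,123),(619,142))]:
    print(n,tri(ct,T(*a),cs,S(*b)))
# knob top: bar ends
for n,a,b in[('bar+x end',(190,76),(648,68)),('bar-x end',(152,122),(583,60)),('bottle cap',(356,180),(663,230))]:
    print(n,tri(ct,T(*a),cs,S(*b)), onz(ct,T(*a),.107))
# timer
```

```text
[0.6198 0.0367 0.012 ]
[ 0.5268 -0.2043  0.012 ]
[ 0.4531 -0.1708  0.012 ]
[0.5503 0.0666 0.012 ]
C [ 0.53749934 -0.0679593   0.012     ] -y dir [-0.36944595 -0.92925222  0.        ] 0.25742469148397035 0.0755491308450572
farleft (array([0.55128691, 0.06635118, 0.00985465]), np.float64(0.0013537963046100043))
nearleft (array([ 0.45186249, -0.17127917,  0.00493517]), np.float64(0.00365021637558777))
nearright (array([ 0.52407297, -0.20299521,  0.0097697 ]), np.float64(0.006875406920204172))
green (array([ 0.54896744, -0.04148884,  0.06420703]), np.float64(0.0011401257901664285))
bar+x end (array([ 0.57387887, -0.03042287,  0.10213097]), np.float64(0.0013417199716059197)) [ 0.57357046 -0.03045922  0.107     ]
bar-x end (array([ 0.54380417, -0.00602956,  0.10261642]), np.float64(0.00012012571890355732)) [ 0.54316997 -0.00590842  0.107     ]
bottle cap (array([ 0.50879146, -0.14030937,  0.09240052]), np.float64(0.0013550176154347867)) [ 0.50643042 -0.13756714  0.107     ]
```

```bash
cat >> h.py <<'E'
from scipy.spatial.transform import Rotation as Ro
def go(P,yaw):
    "tool-frame shift and z turn to reach tcp P, tool y at yaw (deg)"
    s=bot.state();R=Ro.from_quat(s['eef_rot']).as_matrix()
    ty=np.degrees(np.arctan2(R[1,1],R[0,1]))
    print('shift',(R.T@(np.array(P)-s['eef_pos'])).round(4),'turn z',round((ty-yaw+90)%180-90,1),'now',s['eef_pos'].round(4),'yaw',ty.round(1),'q',np.round(s['qpos'],2),'F',np.round(s['wrist_force'],1),'t',s['time'],'open',s['opening'])
E
python3 - <<'E'
from h import *
go([.545,-.03,.2],51)
c=cam('top'); print(onz(c,(300,147),0), onz(c,(420,200),.017), onz(c,(168,207),.06), onz(c,(251,175),.13))
E
```

```text
shift [-0.5028 -0.2872  0.0311] turn z 12.9 now [0.2195 0.4489 0.2308] yaw 63.9 q [ 1.12  0.24  0.    1.34 -0.    1.57] F [ 0.4  0.6 -0.1] t 0.2 open 0.08563704748772208
[ 0.70145378 -0.00138356  0.        ] [ 0.54619505 -0.34085688  0.017     ] [0.51532458 0.3579831  0.06      ] [0.59042411 0.12652689 0.13      ]
```

Careful with the scale: shifts go in shares of 0.75 m and turns go in shares of 360 degrees. That gives: -0.503 m / 0.75 = -0.6707, -0.13 m / 0.75 = -0.1733, 13 degrees / 360 = 0.0361.

Call:
servo_tool:
  deltas:
    - [-0.0533,-0.0307,0,0,0,0.0028,0.0854]
    - [-0.1133,-0.064,0,0,0,0.0056,0.0854]
    - [-0.1733,-0.0987,0,0,0,0.0083,0.0854]
    - [-0.2333,-0.1333,0,0,0,0.0111,0.0854]
    - [-0.2933,-0.168,0,0,0,0.0139,0.0854]
    - [-0.3533,-0.2013,0,0,0,0.0167,0.0854]
    - [-0.4133,-0.236,0.0067,0,0,0.0222,0.0854]
    - [-0.4733,-0.2707,0.0133,0,0,0.025,0.0854]
    - [-0.5333,-0.3053,0.02,0,0,0.0278,0.0854]
    - [-0.5933,-0.3387,0.0267,0,0,0.0333,0.0854]
    - [-0.64,-0.3653,0.0333,0,0,0.0361,0.0854]
    - [-0.6707,-0.3827,0.0413,0,0,0.0361,0.0854]
    - [-0.6707,-0.3827,0.0413,0,0,0.0361,0.0854]
    - [-0.6707,-0.3827,0.0413,0,0,0.0361,0.0854]

```text
time: 2.0
eef_pos: [0.5449, -0.0292, 0.2002]
eef_rot: [0.334, 0.942, 0.0, -0.001]
wrist_force: [0.5, 0.1, 0.0]
opening: 0.0851
gripper_force: 0.0
```

Run:
```python
from h import *
go([.56,-.018,.2],51)
c=cam('wrist','w1.png');print(proj(c,[[.559,-.018,.107],[.5375+.0014*.93,-.068,.012]]),np.linalg.inv(c['T'])[:3,3])
```

```text
shift [-0.0046  0.0182  0.0002] turn z -0.1 now [ 0.5449 -0.0292  0.2002] yaw 50.9 q [-0.05  0.35  0.07  1.29  0.    0.63] F [0.5 0.1 0. ] t 2.0 open 0.08509609725328168
[[300.61321792 212.51125213]
 [248.98326086 198.42727966]] [0.48443467 0.01893536 0.34208337]
```

View pics/w1.png

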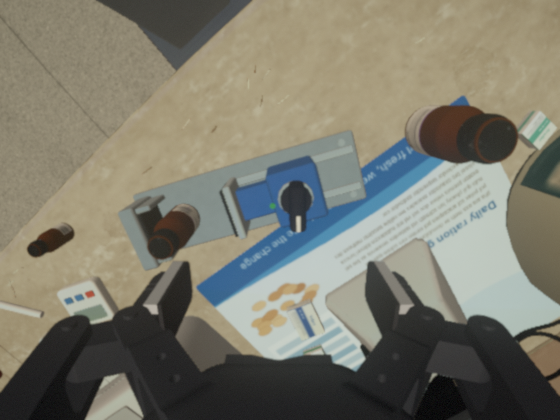

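The wrist view shows the knob bar at (297,207) with its white line at its +x end, near (297,220). The bottle is at (172,232). I'll measure the bar more closely in an enlarged crop.

Run:
```python
from h import *
im=cv2.imread('pics/w1.png')[160:250,220:340]
a=cv2.resize(im,None,fx=6,fy=6,interpolation=3); a=cv2.convertScaleAbs(a,alpha=1.5)
cv2.imwrite('pics/crop2.png',a)
m=(im.max(2)<55).astype(np.uint8)
n,l,st,ce=cv2.connectedComponentsWithStats(m)
for i in range(1,n):
    if st[i,4]>60:
        p=np.argwhere(l==i)[:,::-1].astype(np.float32)+[220,160]
        print(st[i],ce[i]+[220,160],cv2.minAreaRect(p.astype(np.float32)))
```

```text
[ 68  22  19  29 206] [297.08252427 191.7815534 ] ((297.0, 196.0), (28.0, 18.0), 90.0)
```

View pics/crop2.png

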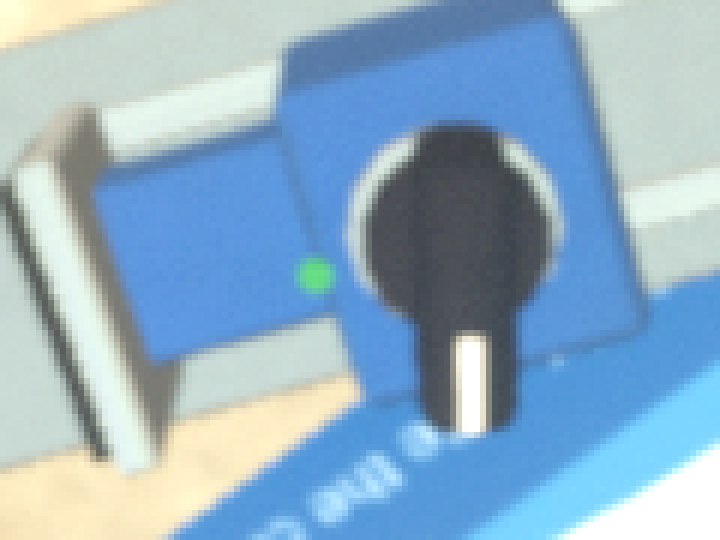

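The bar's +x end (white line) is at crop (468,335)–(470,432). The white dot is at (557,362) and the green dot at (316,275), so the knob already sits slightly clockwise.

Run:
```python
from h import *
c=cam('wrist');ct=cam('top')
W=lambda x,y:((x-2.5)/6+220,(y-2.5)/6+160); T=lambda x,y:((x-1.5)/4+265,(y-1.5)/4+165)
for z in(.103,.107):
    a,b=onz(c,W(468,335),z),onz(c,W(470,432),z); d=(b-a)/np.linalg.norm(b-a)
    print(z,a,b,'yaw',np.degrees(np.arctan2(d[1],d[0])),'len',np.linalg.norm(b-a),'axis',b-.02*d)
    e,f=onz(c,W(418,420),z),onz(c,W(518,420),z); print('width',np.linalg.norm(e-f))
print('end',tri(c,W(470,432),ct,T(190,76)))
print('green',tri(c,W(316,275),ct,T(203,123)))
print('disc',onz(c,W(460,228),.076),onz(c,W(460,228),.07))
w=onz(c,W(557,362),.065);g=onz(c,W(316,275),.065);print(w,g)
```

```text
0.103 [ 0.56085426 -0.02190149  0.103     ] [ 0.57257424 -0.03068006  0.103     ] yaw -36.8341801609652 len 0.014643123111803298 axis [ 0.55656676 -0.01869003  0.103     ]
width 0.014189050594499467
0.107 [ 0.55957548 -0.02121405  0.107     ] [ 0.57109956 -0.0298459   0.107     ] yaw -36.8341801609653 len 0.014398372230948805 axis [ 0.55509208 -0.01785587  0.107     ]
width 0.013951889259108289
end (array([ 0.57501749, -0.03144133,  0.09736346]), np.float64(0.001100820690881455))
green (array([ 0.55003727, -0.04176565,  0.06220811]), np.float64(0.0005423510739318019))
disc [ 0.55506982 -0.01683682  0.076     ] [ 0.5566632  -0.01764932  0.07      ]
[ 0.58582071 -0.02005928  0.065     ] [ 0.54962584 -0.04104034  0.065     ]
```

Run:
```python
from h import *
go([.5555,-.0178,.0815],53)
```

```text
shift [-0.0012  0.015   0.1192] turn z -2.0 now [ 0.5451 -0.0287  0.2007] yaw 51.0 q [-0.05  0.35  0.07  1.29  0.    0.63] F [ 0.6 -0.6  0. ] t 2.15 open 0.08498914060944539
```

Scaled: 0.119 m / 0.75 = 0.1587, 0.08 m / 0.75 = 0.1067, -2 degrees / 360 = -0.0056.

Call:
servo_tool:
  deltas:
    - [-0.0013,0.02,0.0267,0,0,-0.0056,0.0854]
    - [-0.0013,0.02,0.0667,0,0,-0.0056,0.0854]
    - [-0.0013,0.02,0.1067,0,0,-0.0056,0.0854]
    - [-0.0013,0.02,0.14,0,0,-0.0056,0.0854]
    - [-0.0013,0.02,0.1587,0,0,-0.0056,0.0854]
    - [-0.0013,0.02,0.1587,0,0,-0.0056,0.0854]
    - [-0.0013,0.02,0.1587,0,0,-0.0056,0.04]
    - [-0.0013,0.02,0.1587,0,0,-0.0056,0.02]
    - [-0.0013,0.02,0.1587,0,0,-0.0056,0.0]
    - [-0.0013,0.02,0.1587,0,0,-0.0056,0.0]
    - [-0.0013,0.02,0.1587,0,0,-0.0056,0.0]
    - [-0.0013,0.02,0.1587,0,0,-0.0056,0.0]

```text
time: 3.65
eef_pos: [0.5561, -0.0186, 0.0819]
eef_rot: [0.318, 0.948, 0.0, 0.001]
wrist_force: [-0.6, 0.7, 3.9]
opening: 0.0131
gripper_force: 59.7
```

Run:
```python
from h import *
s=bot.state();p=s['eef_pos']
u=np.array([-.3694,-.9293,0])
go(p+.03*u,53);go(p+.05*u,53);print(s['gripper_force'],s['wrist_torque'])
c=cam('wrist','w2.png')
```

```text
shift [-0.008  -0.0289 -0.    ] turn z -0.1 now [ 0.5561 -0.0186  0.0819] yaw 52.9 q [-0.03  0.46 -0.09  1.02  0.    0.61] F [-0.6  0.7  3.9] t 3.65 open 0.013083213196631097
shift [-0.0133 -0.0482 -0.    ] turn z -0.1 now [ 0.5561 -0.0186  0.0819] yaw 52.9 q [-0.03  0.46 -0.09  1.02  0.    0.61] F [-0.6  0.7  3.9] t 3.65 open 0.013083213196631097
59.704100489616394 [ 0.08216259  0.06857656 -0.07220064]
```

View pics/w2.png

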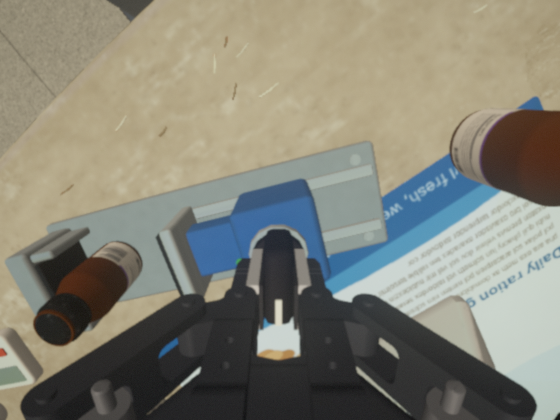

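The fingers hold the bar squarely at (278,280). Next I slide most of the way, then creep in.

Scaled: -0.0345 m / 0.75 = -0.046, -0.033 m / 0.75 = -0.044.

Call:
servo_tool:
  deltas:
    - [-0.0013,-0.0053,0,0,0,0,0.0]
    - [-0.0027,-0.0107,0,0,0,0,0.0]
    - [-0.0047,-0.0167,0,0,0,0,0.0]
    - [-0.006,-0.0227,0,0,0,0,0.0]
    - [-0.008,-0.028,0,0,0,0,0.0]
    - [-0.0093,-0.0333,0,0,0,0,0.0]
    - [-0.0107,-0.0387,0,0,0,0,0.0]
    - [-0.012,-0.044,0,0,0,0,0.0]
    - [-0.0133,-0.046,0,0,0,0,0.0]
    - [-0.0133,-0.046,0,0,0,0,0.0]

```text
time: 4.95
eef_pos: [0.5423, -0.052, 0.0819]
eef_rot: [0.318, 0.948, 0.0, -0.0]
wrist_force: [-2.0, 1.6, 7.7]
opening: 0.0126
gripper_force: 60.2
```

Run:
```python
from h import *
s=bot.state();p=s['eef_pos']
u=np.array([-.3694,-.9293,0])
go(p+.01*u,53)
y=(p-[.5375,-.068,0])@-u;print('y',y,'q~',.074-y,'F along',np.dot(s['wrist_force'],u))
c=cam('wrist','w3.png')
```

```text
shift [-0.0027 -0.0096 -0.    ] turn z -0.0 now [ 0.5423 -0.052   0.0819] yaw 53.0 q [-0.1   0.44 -0.12  1.01  0.    0.55] F [-2.   1.6  7.7] t 4.95 open 0.012628865242512725
y 0.01668311803492193 q~ 0.057316881965078066 F along -0.7124258866063613
```

View pics/w3.png

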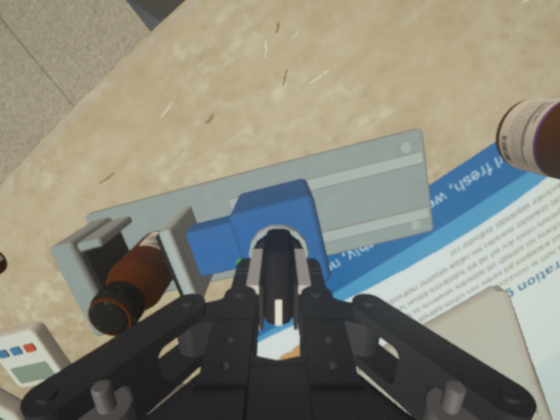

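The carriage jaw at (180,250) has almost reached the bottle, which still stands at (120,305).

Scaled: -0.009 m / 0.75 = -0.012, -0.008 m / 0.75 = -0.0107.

Call:
servo_tool:
  deltas:
    - [-0.0007,-0.0027,0,0,0,0,0.0]
    - [-0.0013,-0.0053,0,0,0,0,0.0]
    - [-0.002,-0.008,0,0,0,0,0.0]
    - [-0.0027,-0.0107,0,0,0,0,0.0]
    - [-0.0033,-0.012,0,0,0,0,0.0]
    - [-0.0033,-0.012,0,0,0,0,0.0]

```text
time: 5.75
eef_pos: [0.5389, -0.0602, 0.0819]
eef_rot: [0.318, 0.948, 0.001, -0.0]
wrist_force: [-2.1, 3.6, 8.0]
opening: 0.0128
gripper_force: 60.2
```

Scaled: -0.002 m / 0.75 = -0.0027, -0.001 m / 0.75 = -0.0013.

Call:
servo_tool:
  deltas:
    - [-0.0004,-0.0013,0,0,0,0,0.0]
    - [-0.0008,-0.0027,0,0,0,0,0.0]
    - [-0.0008,-0.0027,0,0,0,0,0.0]

```text
time: 6.12
eef_pos: [0.5382, -0.0621, 0.0819]
eef_rot: [0.318, 0.948, 0.001, -0.0]
wrist_force: [-2.3, 2.8, 7.9]
opening: 0.0129
gripper_force: 60.2
```

```bash
cat > q.py <<'E'
from h import *
s=bot.state();p=s['eef_pos']
u=np.array([-.3694,-.9293,0])
y=(p-[.5375,-.068,0])@-u;print('pos',p.round(4),'q~',.074-y,'F along',np.dot(s['wrist_force'],u),'F',s['wrist_force'],s['wrist_torque'],s['time'])
E
python3 q.py
```

```text
pos [ 0.5382 -0.0621  0.0819] q~ 0.06822938940977771 F along -1.7981554945114422 F [-2.28776621  2.84435202  7.94599725] [ 0.68232454  0.4843446  -0.08752331] 6.125
```

Scaled: -0.002 m / 0.75 = -0.0027, -0.001 m / 0.75 = -0.0013.

Call:
servo_tool:
  deltas:
    - [-0.0004,-0.0013,0,0,0,0,0.0]
    - [-0.0008,-0.0027,0,0,0,0,0.0]
    - [-0.0008,-0.0027,0,0,0,0,0.0]

```text
time: 6.5
eef_pos: [0.5378, -0.0629, 0.0819]
eef_rot: [0.317, 0.948, 0.002, -0.001]
wrist_force: [-1.2, 6.4, 7.7]
opening: 0.0127
gripper_force: 60.2
```

```bash
python3 q.py
```

```text
pos [ 0.5378 -0.0629  0.0819] q~ 0.0691814907265077 F along -5.484547020175245 F [-1.24274043  6.39579827  7.7037666 ] [ 1.20841241  0.29976199 -0.1036429 ] 6.5
```

Scaled: -0.001 m / 0.75 = -0.0013, -0.0003 m / 0.75 = -0.0004.

Call:
servo_tool:
  deltas:
    - [-0.0004,-0.0013,0,0,0,0,0.0]
    - [-0.0004,-0.0013,0,0,0,0,0.0]
    - [-0.0004,-0.0013,0,0,0,0,0.0]

```text
time: 6.88
eef_pos: [0.5378, -0.063, 0.0819]
eef_rot: [0.317, 0.948, 0.003, -0.0]
wrist_force: [-0.8, 8.1, 6.8]
opening: 0.0129
gripper_force: 60.2
```

```bash
python3 q.py
python3 - <<'E'
from h import *
w=cam('wrist')['frame'][150:380,0:320];s=cam('scene')['frame'][195:310,270:370]
o=np.zeros((460,800,3),np.uint8)
o[:345,:480]=cv2.resize(w,(480,345),interpolation=3);o[:368,480:]=cv2.resize(s,(320,368),interpolation=3)
cv2.imwrite('pics/c4.png',o)
E
```

```text
pos [ 0.5378 -0.063   0.0819] q~ 0.06924520806508518 F along -7.266626850675217 F [-0.75337461  8.11893192  6.79520068] [ 1.65738109  0.14265592 -0.06254675] 6.875
```

View pics/c4.png

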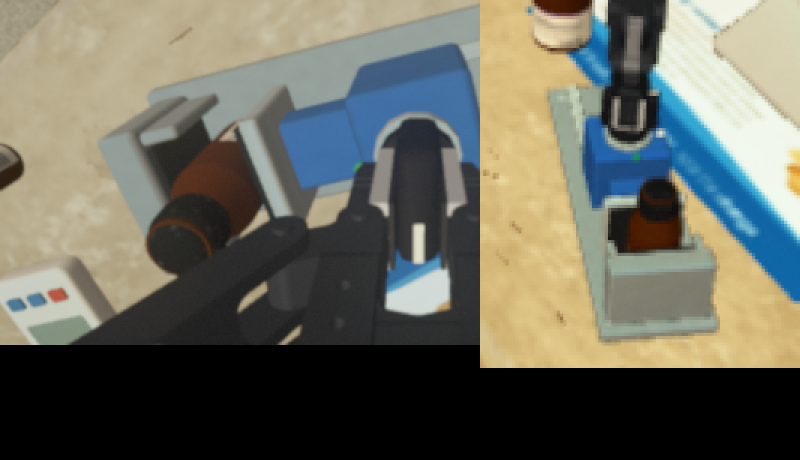

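The carriage has stalled, with the force rising from 2 to 7 N. The bottle is upright and tight between both jaws (crop (210,190) and (660,220)). Now I turn the knob clockwise, which is positive about tool z.

Scaled: 71 degrees / 360 = 0.1972.

Call:
servo_tool:
  deltas:
    - [0,0,0,0,0,0.0139,0.0]
    - [0,0,0,0,0,0.0306,0.0]
    - [0,0,0,0,0,0.0472,0.0]
    - [0,0,0,0,0,0.0639,0.0]
    - [0,0,0,0,0,0.0806,0.0]
    - [0,0,0,0,0,0.0972,0.0]
    - [0,0,0,0,0,0.1139,0.0]
    - [0,0,0,0,0,0.1306,0.0]
    - [0,0,0,0,0,0.1472,0.0]
    - [0,0,0,0,0,0.1639,0.0]
    - [0,0,0,0,0,0.1778,0.0]
    - [0,0,0,0,0,0.1889,0.0]
    - [0,0,0,0,0,0.1972,0.0]
    - [0,0,0,0,0,0.1972,0.0]
    - [0,0,0,0,0,0.1972,0.0]

```text
time: 8.85
eef_pos: [0.5384, -0.0628, 0.082]
eef_rot: [0.809, 0.588, 0.003, -0.002]
wrist_force: [0.6, 8.8, 5.3]
opening: 0.013
gripper_force: 60.0
```

```bash
python3 q.py; python3 -c "
from h import *
go(bot.state()['eef_pos'],-21.7)"
```

```text
pos [ 0.5384 -0.0628  0.082 ] q~ 0.06881980347782976 F along -8.38407137038096 F [0.63391097 8.76993937 5.29797994] [ 1.77901923 -0.07341415  0.02171809] 8.85
shift [0. 0. 0.] turn z 3.8 now [ 0.5384 -0.0628  0.082 ] yaw -17.9 q [-0.12  0.43 -0.13  1.01  0.01  1.76] F [0.6 8.8 5.3] t 8.85 open 0.012968379154900522
```

Scaled: 5 degrees / 360 = 0.0139.

Call:
servo_tool:
  deltas:
    - [0,0,0,0,0,0.0083,0.0]
    - [0,0,0,0,0,0.0139,0.0]
    - [0,0,0,0,0,0.0139,0.0]

```text
time: 9.22
eef_pos: [0.5384, -0.0628, 0.082]
eef_rot: [0.832, 0.554, 0.002, -0.002]
wrist_force: [0.3, 7.3, 6.9]
opening: 0.0131
gripper_force: 70.0
```

```bash
python3 q.py
python3 - <<'E'
from h import *
go(bot.state()['eef_pos'],-21.7)
w=cam('wrist','w5.png')
E
```

```text
pos [ 0.5384 -0.0628  0.082 ] q~ 0.0688133055330741 F along -6.844589543503265 F [0.2727928  7.2568814  6.89235589] [ 1.56585088 -0.08032353  1.6264249 ] 9.225
shift [0. 0. 0.] turn z -1.0 now [ 0.5384 -0.0628  0.082 ] yaw -22.7 q [-0.12  0.43 -0.13  1.01  0.01  1.85] F [0.3 7.3 6.9] t 9.225 open 0.013056235666626259
```

View pics/w5.png

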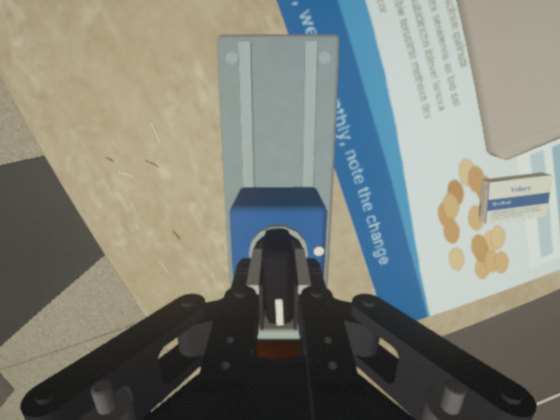

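The hard stop has been reached: the moment is up to 1.6 N m and the bar lies along the holder at (278,280) with its line towards the bottle. Release and retreat.

Scaled: -0.14 m / 0.75 = -0.1867, -0.13 m / 0.75 = -0.1733, -1 degrees / 360 = -0.0028.

Call:
servo_tool:
  deltas:
    - [0,0,0,0,0,-0.0028,0.013]
    - [0,0,0,0,0,-0.0028,0.03]
    - [0,0,0,0,0,-0.0028,0.05]
    - [0,0,0,0,0,-0.0028,0.06]
    - [0,0,-0.0267,0,0,-0.0028,0.06]
    - [0,0,-0.0667,0,0,-0.0028,0.06]
    - [0,0,-0.12,0,0,-0.0028,0.06]
    - [0,0,-0.1733,0,0,-0.0028,0.06]
    - [0,0.04,-0.1867,0,0,-0.0028,0.06]
    - [0,0.0933,-0.1867,0,0,-0.0028,0.06]
    - [0,0.0933,-0.1867,0,0,-0.0028,0.06]

```text
time: 10.65
eef_pos: [0.6035, -0.0945, 0.2199]
eef_rot: [0.83, 0.558, -0.0, -0.0]
wrist_force: [0.1, 0.3, -0.8]
opening: 0.06
gripper_force: 0.0
```

```bash
python3 q.py
python3 - <<'E'
from h import *
w=cam('wrist')['frame'];s=cam('scene')['frame'][195:310,270:370]
o=np.zeros((420,800,3),np.uint8)
o[:360,:480]=cv2.resize(w,(480,360),interpolation=3);o[:368,480:]=cv2.resize(s,(320,368),interpolation=3)
cv2.imwrite('pics/c6.png',o)
E
```

```text
pos [ 0.6035 -0.0945  0.2199] q~ 0.07426415481921053 F along -0.3531999636643396 F [ 0.08193773  0.34750045 -0.80753411] [ 0.00291794 -0.0162266   0.04455837] 10.65
```

View pics/c6.png

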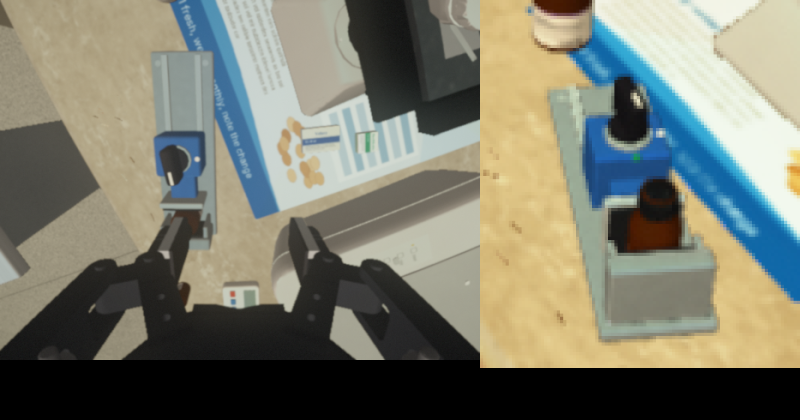

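The gripper is clear (force about 0). The bar lies along the holder with its line towards the bottle (wrist (175,170)). The bottle is upright between the jaws (scene crop (657,220)).

```bash
python3 -c "
from rig import bot
print(bot.hand_in())"
```

```text
the job is handed in; nothing more can be done
None
```

I slid the carriage until the bottle was snug between the jaws, turned the clamp knob clockwise to its hard stop, and handed the job in at about 10.7 s; the hand-in gave no verdict, but the last pictures show the bottle upright, and the arm never went near the timer or the pot.

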